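Unlock the cam and clamp the sample vial

ROBOT

A 6-joint arm with a two-finger parallel gripper is mounted at the origin on the work surface; the furniture and walls round the work are solid. World frame = base frame: x ahead of the robot, y to its left, z up, the work surface at z = 0. Lengths are in mm, angles in rad, forces in N, time in s.
With the tool pointing down it reaches from about 325 to 775 mm from the base axis. Payload 5.5 kg.
Tool frame: the origin (TCP) lies between the finger pads; the fingertips stand 8 mm ahead of it and the grasp point (between the pads) lies 11 mm behind it; z points along the fingers, y is the line along which they close (so a half turn about z gives the same grasp; the last joint's range is limited). The gripper opens to 88 mm and grips with 3 to 60 N. Pads are 20 mm wide; open, the fingers measure 115 mm over their backs; the gripper's body (75 mm by 178 mm) begins 61 mm behind the grasp point.
Start: joints at [-1.308, 0.091, 1.231, -0, 1.82, -0.057], TCP at [188.626, -569.593, 230.631] pointing down, gripper open.
Joint ranges: [-2.87, 2.87], [-0.86, 2.18], [0.17, 2.46], [-1.51, 4.65], [0.06, 2.69], [-2.65, 2.65]. Speed limits (rad/s): [2.57, 2.57, 3.01, 3.14, 3.14, 3.14].

INTERFACE

Orientations are given as a unit quaternion [x, y, z, w].
In Python, from station import ctrl, effector, monitor, imaging, ticket gives the robot as it stands. Calls block until the motion is done:
- ctrl.move_ptp(position, orientation): joint-space move of the TCP to a pose.
- ctrl.move_linear(position, rotation=None, rate=150, contact_N=None): straight line of the TCP; rotation=None keeps the orientation; rate is the mean speed in mm/s. With contact_N (N) it stops when the force on the tool has changed by that much, and returns True; else False.
- ctrl.move_j(angles): joint-space move.
- effector.gripper_to(opening, force=None): finger opening in mm; force is the grip in N (None keeps the last); returns when the fingers have stopped.
- ctrl.dwell(seconds).
- ctrl.solve_ik(position, orientation): joint angles nearest the present ones, or None.
- monitor.get_obs(): the state.
- imaging.get_image(name): name is "scene" or "side" or "wrist"; returns a dict with "image" (384x512x3 uint8, red, green, blue), "vertical_fov" (degrees; the focal length in pixels is half the picture's height over the tangent of half this angle, whatever the lens; pixels are square), "cx", "cy" (the principal point, pixels), "extrinsics" (4x4, takes a point from camera to world coordinates). Camera axes: x right, y up, looking along -z (the intrinsics and any distortion apply to the point x, -y, -z); pixel columns grow to the right and rows downward; lengths in mm; the calibration is good to about 2 mm. A picture is of the moment at which its call begins. There is no depth.
A pose or a line that the arm cannot do raises ctrl.Unreachable and nothing moves.
- ticket.sign_off(): hands the job in; it is judged then, once.
The state is a dict: "time_s": time; "joint_positions": joint angles; "qvel": joint speeds; "joint_efforts": joint torques, N m; "tcp_pos": TCP position; "orientation": TCP orientation; "force": force on the tool from outside, world axes, zero at the start; "moment": the same for the moment, N m; "finger_gap": finger opening in mm; "grip_force": force on a finger pad.
Only numpy, scipy, OpenCV 4.12 (cv2) and the standard library are available. Lean on these libraries where they do the work, as an engineer would, in place of code of your own. Each camera call takes 0.05 s, during which the arm holds its last target. There are 200 camera calls.

TASK

Clamp the black-capped sample vial that stands just short of the white V nest of the small aluminium clamp. First push the red pin round with the fingertips until the flat, low side of the steel cam faces the roller on the blue slide, then push the blue tab to drive the slide fully forward, so that its jaw seats the vial upright in the nest. Work by pushing only: do not touch or lift the clamped vial, leave the two other vials and the spanner where they are, and finish clear of everything.

Things in the scene. Friction and masses are not known exactly. Their poses are not given: they have to be found in the camera images.
- clamp: Aluminium base plate 160 x 150 x 12 mm, fixed to the bench; origin: centre of its underside, z up, x = the slide's forward direction (towards the nest), y to its left. In this frame (mm): upright cam pivot at (4, -33); slide line y = 33; the white V nest (top z = 44) opens to -x, a seated vial's centre is at (38, 33). Round the cam all but the pin is below z = 32; vial top z = 62.
- cam (a joint): Angle (rad, + anticlockwise from above) of the D-shaped steel cam: radius 40 mm, top z = 24 mm, flat edge 16 mm from the pivot, yellow stripe beside the flat. 0: flat faces the roller squarely; within 0.6 is low enough for the slide to pass. Starts -2.4 to -1.5, round high side blocking the roller. Range -2.8 to 1.2, no stop at 0; friction (2 N at the pin) keeps it where left.
- cam_pin (a point): The upright red pin on the cam, 12 mm diameter, 30 mm from the pivot on the side opposite the flat (in the clamp's +x direction from the pivot when the cam is at 0); this point is on its axis at z = 48 mm; the pin stands from z = 24 to 60 mm (red from 36 mm).
- slide (a joint): Travel of the blue slide, m: 0 = fully back (start), 0.020 = fully forward at its stop. About 3 N moves it and it stays where it is left. While the cam's high side faces the roller it is blocked within 3 mm. The jaw meets the vial on the way and pushes it into the nest.
- push_tab (a point): Centre line of the rear face (the face to push, looking to the clamp's -x) of the upright blue tab on the slide, at z = 50 mm. The tab is 34 mm wide, 8 mm thick and reaches from the slide up to z = 64 mm. Moves with the slide.
- work_vial: Glass sample vial with black cap and brownish contents, 27 mm diameter, 50 mm high, standing loose on the clamp plate (z = 12 mm) between jaw and V nest, 8 to 17 mm short of its seat; origin at the centre of its underside, z up.
- white_vial: Bystander: loose vial with white cap, 27 mm diameter, 50 mm high, on the bench near the clamp's nest end; origin at the centre of its underside.
- empty_vial: Bystander: loose empty vial with black cap, 27 mm diameter, 50 mm high, on the bench near the clamp's nest end; origin at the centre of its underside.
- spanner: Bystander: loose steel spanner, 22 x 128 x 5 mm, lying on the bench behind the clamp's push tab; its long axis is y; origin at the centre of its underside.
Things that resemble listed ones, but are neither listed nor needed, are in the scene too. Of the things that look like the clamp, the larger one is meant.

How it is judged:
By the outcome, as a careful person would: the job done as asked, in the order asked, and still so for the second after the job is handed in, with the robot touching nothing.
It also fails if it takes over 54 s, if anything falls off the work surface, if the arm or the gripper's body presses on something with over 40 N, if the wrist force passes 120 N, or if a joint passes its speed limit or range.

## Working session

There is one attempt and no reset: what is moved stays moved. The work goes in short steps, each a Python script; the robot and the scene stay as the last script left them, time stands still between calls to the robot, and variables do not carry over. Pictures are saved under pics/ and viewed, at most 10 in all, crops included, and the job is handed in when it is done.

```bash
ls; mkdir -p pics; python3 - <<'E'
from station import imaging,monitor
import cv2,pickle,numpy as np
d={}
for n in("scene","side","wrist"):
    r=imaging.get_image(n);d[n]=r
    print(n,{k:v for k,v in r.items() if k!="image"})
pickle.dump(d,open("d0.pkl","wb"))
cv2.imwrite("pics/scene0.png",cv2.resize(d["scene"]["image"][...,::-1],(800,600),interpolation=cv2.INTER_CUBIC))
cv2.imwrite("pics/side0.png",cv2.resize(d["side"]["image"][...,::-1],(800,600),interpolation=cv2.INTER_CUBIC))
print(monitor.get_obs())
E
```

```text
pics
scene {'vertical_fov': 50.22719252390736, 'cx': 254.51778127795342, 'cy': 190.336563541458, 'extrinsics': array([[-4.92429367e-01,  5.12468531e-01, -7.03483705e-01,
        -8.93144457e+01],
       [-8.70303584e-01, -2.98490454e-01,  3.91759008e-01,
         3.78627863e+02],
       [-9.21900677e-03,  8.05158030e-01,  5.92988665e-01,
         5.86516534e+02],
       [ 0.00000000e+00,  0.00000000e+00,  0.00000000e+00,
         1.00000000e+00]])}
side {'vertical_fov': 56.44972228815733, 'cx': 260.59025220947063, 'cy': 193.15910534335788, 'extrinsics': array([[ 9.96667650e-01,  7.14720385e-02, -3.93108619e-02,
         4.72889217e+02],
       [-7.88151555e-02,  7.19620229e-01, -6.89880350e-01,
        -5.18925854e+02],
       [-2.10182635e-02,  6.90679719e-01,  7.22855282e-01,
         6.80619901e+02],
       [ 0.00000000e+00,  0.00000000e+00,  0.00000000e+00,
         1.00000000e+00]])}
wrist {'vertical_fov': 67.5035569703762, 'cx': 255.42560130933222, 'cy': 192.03261648024022, 'extrinsics': array([[ 3.14175923e-01,  9.18579325e-01,  2.39803070e-01,
         2.54605043e+02],
      
[... 265 characters left out ...]
5, 'joint_positions': array([-1.30770320e+00,  9.17010536e-02,  1.23158415e+00, -1.50102968e-06,
        1.81974885e+00, -5.67049184e-02]), 'qvel': array([-0.00093092, -0.00290302, -0.00292263,  0.00053637,  0.00093076,
       -0.00168541]), 'joint_efforts': array([ 1.41803423e-03, -4.47045207e+01, -4.06906593e+01,  6.98997010e-02,
        2.74621393e-02, -1.27567491e-04]), 'tcp_pos': array([ 188.57093131, -569.39900453,  229.77171249]), 'orientation': array([ 9.87243139e-01,  1.59218294e-01, -7.49636660e-05, -7.16790735e-04]), 'force': array([-0.82798713,  0.99976087, -0.20966716]), 'moment': array([-0.04193926,  0.05809205,  0.00772554]), 'grip_force': 0.0, 'finger_gap': 87.69255071640158}
```

View pics/scene0.png

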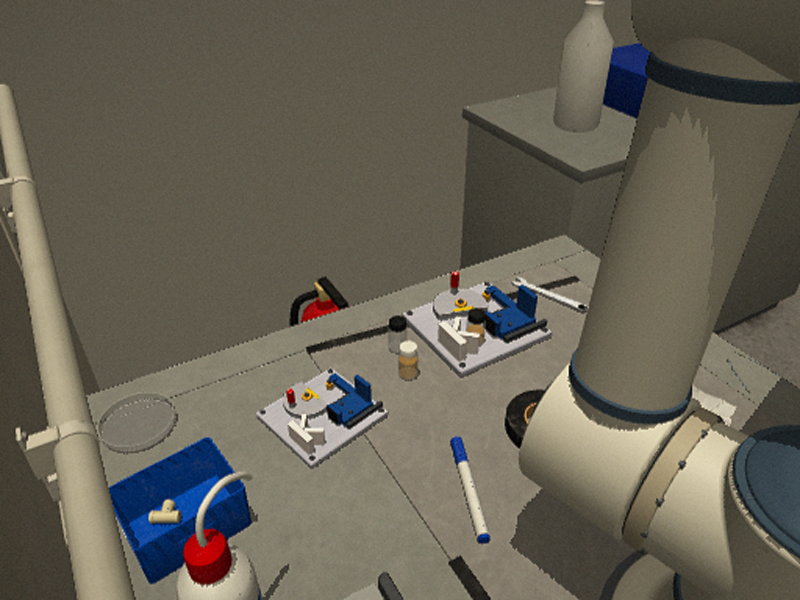

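View pics/side0.png

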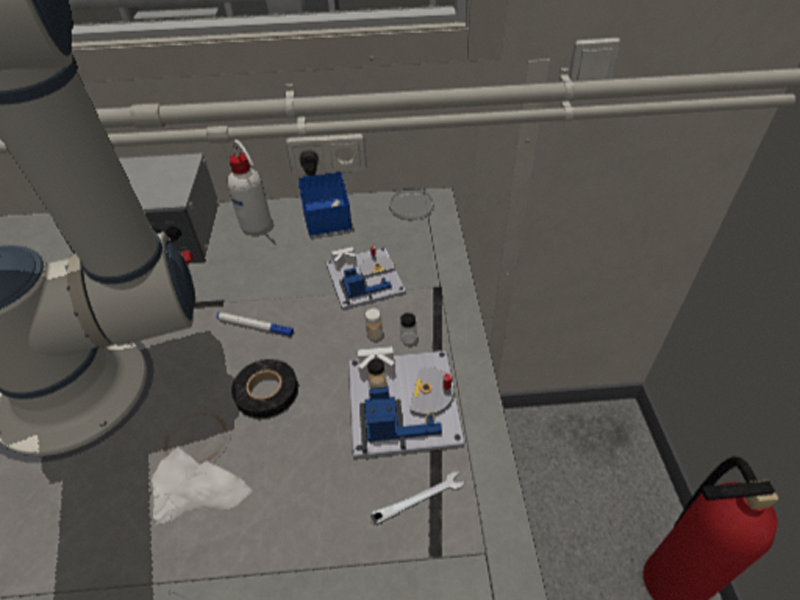

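The side view shows the large clamp, with its forward direction up-image (nest at (375,357), tab at (380,420), pin at (447,381)). The scene view shows the same clamp at (475,325). I'll project these points to world coordinates.

```bash
cat > h.py <<'E'
import numpy as np, pickle
def ray(r,u,v):
    H,W=r["image"].shape[:2]; f=H/2/np.tan(np.radians(r["vertical_fov"])/2)
    E=r["extrinsics"]; d=E[:3,:3]@np.array([(u-r["cx"])/f,-(v-r["cy"])/f,-1.]); return E[:3,3],d
def hit(r,u,v,z):
    o,d=ray(r,u,v); return o+d*(z-o[2])/d[2]
def proj(r,p):
    H=r["image"].shape[0]; f=H/2/np.tan(np.radians(r["vertical_fov"])/2)
    E=r["extrinsics"]; c=E[:3,:3].T@(np.asarray(p,float)-E[:3,3]); return np.array([r["cx"]+f*c[0]/-c[2], r["cy"]-f*c[1]/-c[2]])
E
python3 - <<'E'
from h import *
d=pickle.load(open("d0.pkl","rb"));s=800/512
for n,pts in {"side":{"TL":(350,360,12),"TR":(450,352,12),"BR":(463,445,12),"BL":(355,456,12),"pin":(447,376,60),"cap":(376,367,62),"pivot":(424,387,28),"span1":(377,517,5),"span2":(458,482,5),"white":(373,315,50),"empty":(408,319,50)},
 "scene":{"nestL":(462,374,12),"nestR":(404,312,12),"tabL":(551,333,12),"pin":(455,272,60),"cap":(477,313,62),"pivot":(461,302,28),"white":(408,347,50),"empty":(397,321,50)}}.items():
    for k,(u,v,z) in pts.items(): print(n,k,hit(d[n],u/s,v/s,z).round(0))
import cv2
im=d["side"]["image"][215:350,215:305,::-1]
cv2.imwrite("pics/sidec.png",cv2.resize(im,None,fx=4.4,fy=4.4,interpolation=cv2.INTER_CUBIC))
E
```

```text
side TL [414.   7.  12.]
side TR [566.   7.  12.]
side BR [ 562. -150.   12.]
side BL [ 419. -153.   12.]
side pin [550. -71.  60.]
side cap [454. -48.  62.]
side pivot [519. -64.  28.]
side span1 [ 444. -234.    5.]
side span2 [ 549. -198.    5.]
side white [453.  60.  50.]
side empty [506.  47.  50.]
scene nestL [404.  10.  12.]
scene nestR [556.   9.  12.]
scene tabL [ 411. -145.   12.]
scene pin [548. -73.  60.]
scene cap [449. -42.  62.]
scene pivot [517. -64.  28.]
scene white [447.  65.  50.]
scene empty [501.  51.  50.]
```

View pics/sidec.png

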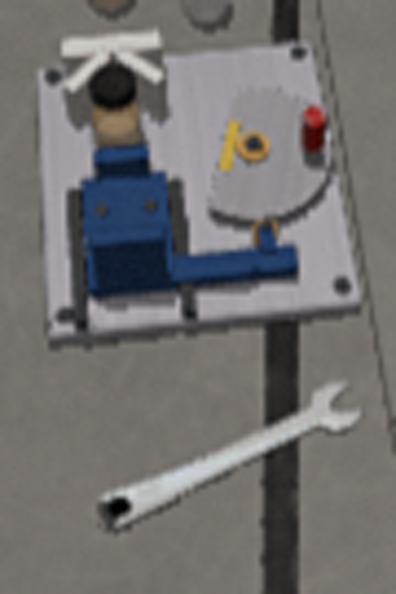

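Both views agree: the clamp centre is near (487,-70) with yaw about 91°. The pin is near (549,-72), about 1.8 rad short of the target angle, and the stripe is on the side away from the roller. I'll move above the clamp and take a close look.

```bash
cat >> h.py <<'E'
def quat(deg):  # tool down, closing axis (tool y) at world angle deg
    a=np.radians(deg+90)/2; return [float(np.cos(a)),float(np.sin(a)),0.,0.]
E
python3 - <<'E'
from h import *
from station import ctrl,effector,monitor,imaging
import cv2
ctrl.move_ptp([495,-60,230],quat(-10))
effector.gripper_to(0)
r=imaging.get_image("wrist");pickle.dump(r,open("w1.pkl","wb"))
o=monitor.get_obs();print(o["time_s"],o["tcp_pos"],o["joint_positions"],o["finger_gap"],o["force"])
cv2.imwrite("pics/w1.png",cv2.resize(r["image"][...,::-1],(800,600),interpolation=cv2.INTER_CUBIC))
E
```

```text
3.675 [494.99770151 -59.99115716 229.96950832] [-1.88848054e-01 -1.81764306e-01  1.49660620e+00  3.78692042e-07
  1.82682410e+00 -1.43463086e-02] 0.5956574922059658 [ 0.52393227  0.03592467 -0.15581847]
```

View pics/w1.png

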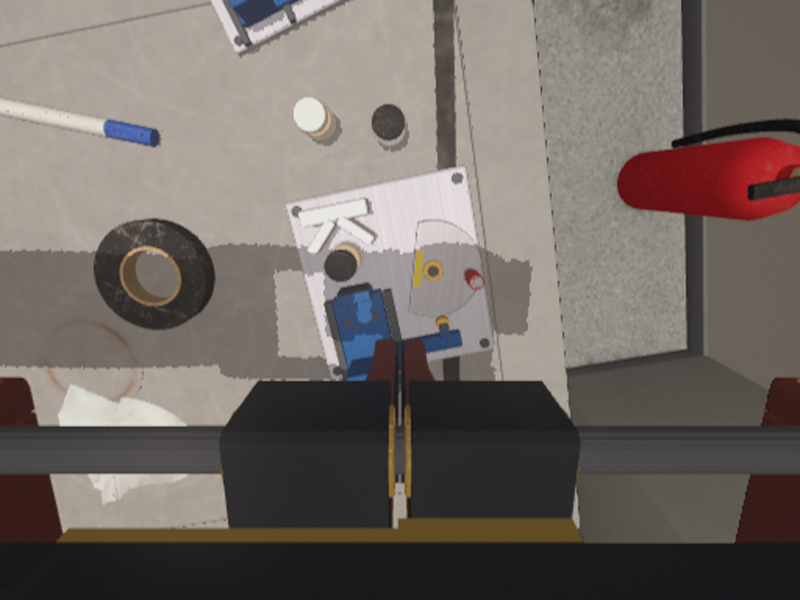

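The wrist view is clear: plate corners at (288,205), (465,167) and (494,348), cam screw at (432,270), pin top at (476,281) and work vial cap at (341,266).

```bash
python3 - <<'E'
from h import *
r=pickle.load(open("w1.pkl","rb"));s=800/512
P={"nL":(288,205,12),"nR":(465,167,12),"bR":(494,349,12),"pivot":(432,270,28),"pin":(476,281,60),"cap":(341,266,62),"nestbarL":(302,218,44),"nestbarR":(369,203,44),"boxL":(328,296,40),"white":(312,115,50),"empty":(389,121,50)}
for k,(u,v,z) in P.items(): print(k,hit(r,u/s,v/s,z).round(1))
d=pickle.load(open("d0.pkl","rb"))
print("tab side", hit(d["side"],215+97/4.4,215+240/4.4,64).round(1),hit(d["side"],215+167/4.4,215+240/4.4,64).round(1))
print("tab scene", [hit(d["scene"],u/s,v/s,64).round(1) for u,v in((536,289),(520,290),(517,285))])
# predicted clamp pts
from scipy.optimize import least_squares
pts=[((80,75),"nL"),((80,-75),"nR"),((-80,-75),"bR"),((4,-33),"pivot")]
W=[hit(r,P[k][0]/s,P[k][1]/s,P[k][2])[:2] for _,k in pts]
def f(p):
    c,q=np.cos(p[2]),np.sin(p[2]);return np.concatenate([np.array([[c,-q],[q,c]])@l+p[:2]-w for (l,_),w in zip(pts,W)])
x=least_squares(f,[487,-70,1.57]);print(x.x,np.degrees(x.x[2]),x.fun.round(1))
E
```

```text
nL [415.9   6.3  12. ]
nR [561.5  10.6  12. ]
bR [ 565.5 -146.4   12. ]
pivot [522.1 -63.8  28. ]
pin [551.5 -71.1  60. ]
cap [456.  -42.5  62. ]
nestbarL [431.9  -4.7  44. ]
nestbarR [483.3  -2.6  44. ]
boxL [437.4 -67.7  40. ]
white [456.1  63.2  50. ]
empty [508.1  50.   50. ]
tab side [ 443.4 -134.7   64. ] [ 474.9 -137.6   64. ]
tab scene [array([ 450.5, -143.3,   64. ]), array([ 459.9, -122.6,   64. ]), array([ 471.6, -126.5,   64. ])]
[489.77555988 -69.9784555    1.59559693] 91.42096973106408 [-3.1  1.8  1.3  1.2  1.2 -1.7  0.6 -1.4]
```

```bash
python3 - <<'E'
from h import *
from station import ctrl,effector,monitor,imaging
import cv2
piv=np.array([522,-65.])
def T(phi,d,z):
    a=np.radians(phi);c,s=np.cos(a),np.sin(a)
    return [*(piv+[c*30+s*d, s*30-c*d]),z]
ctrl.move_ptp(T(-13,30,120),quat(-13))
ctrl.move_linear(T(-13,30,50),rate=100,contact_N=10)
for phi in np.arange(-13,92,13):
    hit_=ctrl.move_linear(T(phi,17,50),quat(phi),rate=60,contact_N=25)
    o=monitor.get_obs();print(phi,hit_,o["tcp_pos"].round(1),o["force"].round(1),o["time_s"])
    if hit_:break
r=imaging.get_image("side")
cv2.imwrite("pics/s2.png",cv2.resize(r["image"][190:320,195:325,::-1],(600,600),interpolation=cv2.INTER_CUBIC))
pickle.dump(r,open("s2.pkl","wb"))
E
```

```text
-13 False [547.7 -87.8  50.4] [ 0.8  0.  -0.3] 5.4667
0 False [551.9 -82.1  50.1] [-0.1 -0.9  0.6] 5.8417
13 False [555.1 -74.9  50.1] [ 1.1 -0.8  0.1] 6.2167
26 False [556.5 -67.1  50.1] [ 0.7 -1.   0.1] 6.5917
39 False [556.  -59.3  50.1] [ 0.9 -0.2  0.2] 6.9667
52 False [553.9 -51.7  50.1] [1.9 0.2 0.7] 7.3417
65 False [550.1 -45.   50.1] [ 2.3 -0.1  0.5] 7.7167
78 False [544.8 -39.3  50. ] [1.6 1.  0.3] 8.0917
91 False [538.3 -34.9  50. ] [ 0.7 -0.   0.1] 8.4667
```

View pics/s2.png

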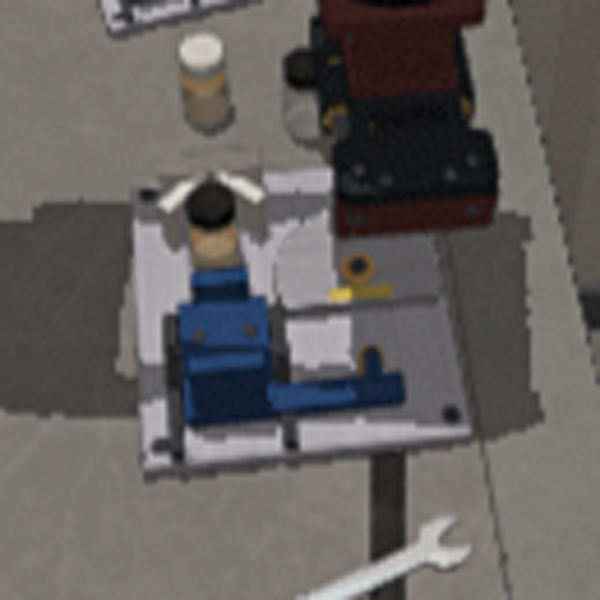

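The pin was pushed round. The side view shows the stripe and flat facing the roller squarely: stripe (340–390, 293), roller (372,357). Next is the tab.

```bash
python3 - <<'E'
from h import *
from station import ctrl,effector,monitor,imaging
import cv2
p=monitor.get_obs()["tcp_pos"]
ctrl.move_linear([p[0]+15,p[1],50],rate=60)
ctrl.move_linear([p[0]+15,p[1],130],rate=150)
ctrl.move_ptp([457.5,-170,130],quat(1))
print(ctrl.move_linear([457.5,-170,51],rate=80,contact_N=8))
h=ctrl.move_linear([456.6,-118,51],rate=25,contact_N=14)
o=monitor.get_obs();print(h,o["tcp_pos"].round(1),o["force"].round(1),o["time_s"])
r=imaging.get_image("side")
cv2.imwrite("pics/s3.png",cv2.resize(r["image"][190:320,195:325,::-1],(600,600),interpolation=cv2.INTER_CUBIC))
E
```

```text
False
True [ 456.5 -127.1   50.9] [ 0.4 -3.4  1.1] 13.5083
```

View pics/s3.png

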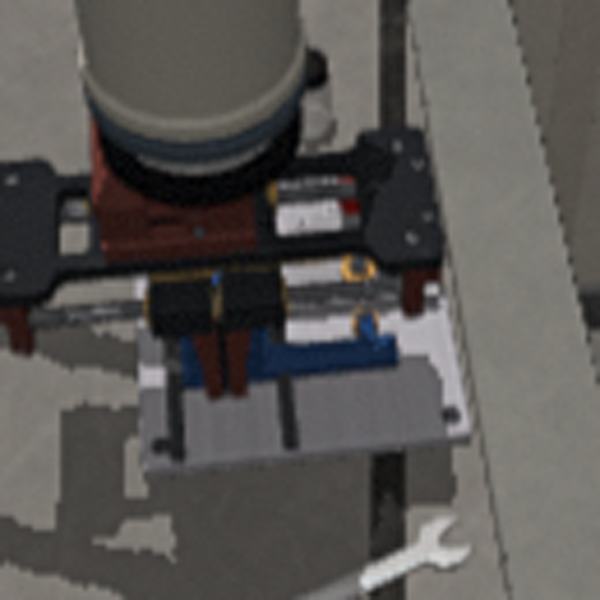

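The slide stopped at TCP y = -127.1, as predicted for full travel. I'll confirm with a firmer push, retreat and look.

```bash
python3 - <<'E'
from h import *
from station import ctrl,effector,monitor,imaging
import cv2
h=ctrl.move_linear([456.5,-119,51],rate=20,contact_N=25)
o=monitor.get_obs();print(h,o["tcp_pos"].round(1),o["force"].round(1),o["time_s"])
ctrl.move_linear([457.5,-165,51],rate=60)
ctrl.move_linear([457.5,-165,230],rate=150)
ctrl.move_ptp([440,-200,250],quat(-10))
r=imaging.get_image("side");w=imaging.get_image("wrist")
a=cv2.resize(r["image"][180:310,200:300,::-1],(400,520),interpolation=cv2.INTER_CUBIC)
b=cv2.resize(w["image"][0:260,156:356,::-1],(400,520),interpolation=cv2.INTER_CUBIC)
cv2.imwrite("pics/s4.png",np.hstack([a,b]));print(monitor.get_obs()["time_s"])
E
```

```text
True [ 456.2 -127.2   50.9] [ 0.7 -3.   1.6] 13.9167
16.4417
```

View pics/s4.png

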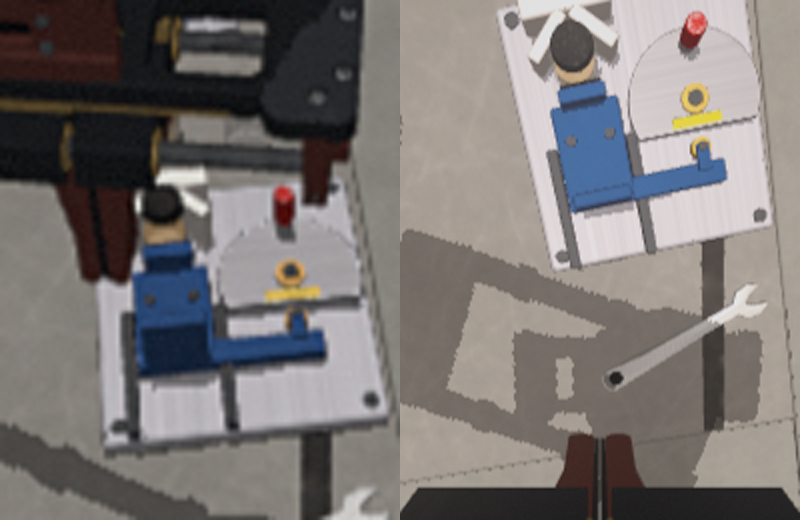

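The slide is forward and the flat faces the roller. I'll check numerically that the vial is at its seat, expected near (455.5,-32.5).

```bash
python3 - <<'E'
from h import *
from station import imaging,monitor
import cv2
w=imaging.get_image("wrist")
for k,u,v,z in(("cap",172,47,62),("pivot",295,98,28),("pin",294,22,60),("tabL",172,210,64),("tabR",233,200,64),("nL",98,8,12),("bL",155,270,12),("bR",372,226,12)):
    print(k,hit(w,156+u/2,v/2,z).round(1))
c=w["image"][0:110,200:330,::-1]
cv2.imwrite("pics/w5.png",cv2.resize(c,None,fx=5,fy=5,interpolation=cv2.INTER_CUBIC)); print(monitor.get_obs()["force"])
E
```

```text
cap [454.9 -34.4  62. ]
pivot [522.5 -64.2  28. ]
pin [520.8 -33.3  60. ]
tabL [ 439.7 -116.2   64. ]
tabR [ 474.5 -116.8   64. ]
nL [415.3   8.3  12. ]
bL [ 419.4 -149.5   12. ]
bR [ 565.1 -146.3   12. ]
[-0.16755932 -0.49281818  0.16002477]
```

View pics/w5.png

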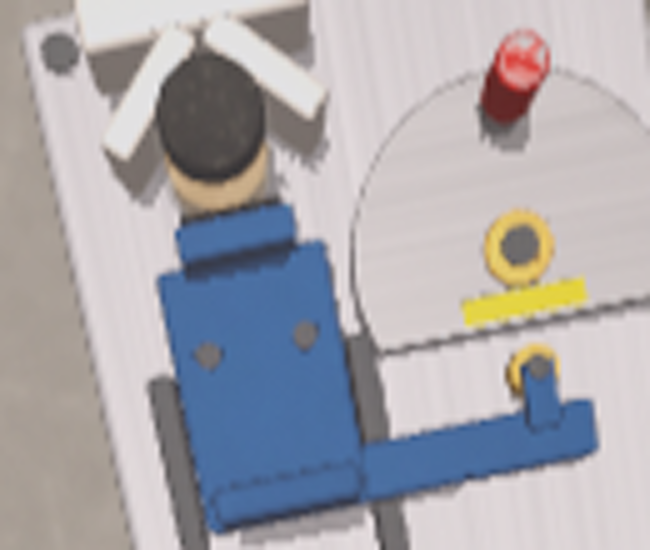

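The close view shows the vial upright against both V arms (cap top about (209,106)) and the jaw against it. The tab has moved about 20 mm, the flat is square to the roller, and the arm is clear.

```bash
python3 -c "
from station import ticket;print(ticket.sign_off())"
```

```text
the job is handed in; nothing more can be done
None
```

The job is handed in: the cam flat faces the roller, the slide went about 20 mm to a hard stop, the vial looks upright and seated in the nest, and the arm ended clear of everything, having gone nowhere near the other vials or the spanner.

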